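Get the round ravioli stamp out of the lidded dough tray

TASK

I need the round ravioli stamp out of the top dough tray: first clear the measuring cup and the ramekin off the clear lid and stand them on the beech side board, then lay the lid flat on that board as well, and stand the round stamp upright in the small steel tray; the square stamp stays where it is. Then close the tray again with the lid squarely on its rim, and put the cup and the ramekin back upright on the lid, each on the spot where it stood at the start. Set things down, do not drop them.

Things in the scene. Friction and masses are not known exactly. Their poses are not given: they have to be found in the camera images.
- measuring_cup: Copper-toned aluminium measuring cup standing on the clear lid: open round cup 42 mm high, outer diameter 52 mm at the foot and 60 mm at the rim, wall 2.5 mm, about 65 g. A flat handle 14 mm wide and 3 mm thick leaves the rim along the cup's own +x, its top 41.5 mm above the foot, and ends 108 mm from the cup's axis. Origin at the centre of its underside, z up.
- ramekin: White porcelain ramekin standing on the clear lid: open round dish 35 mm high, outer diameter 60 mm at the foot and 64 mm at the rim, wall 4 mm, about 130 g. Origin at the centre of its underside, z up.
- lid: Clear acrylic lid lying loose on the rim of the upper dough tray: flat sheet 270 mm (its x) by 210 mm (its y), 5 mm thick, about 0.36 kg, with no lip. In its middle is an oak bar handle 80 mm long (along y), 18 mm wide (along x) and 28 mm high, its top 33 mm above the underside of the sheet. Origin at the centre of the sheet's underside, z up.
- round_stamp: Round ravioli stamp, standing in the upper dough tray and seen through the lid: aluminium disc 56 mm in diameter (60 mm over its crimped edge) and 19 mm high with an upright beech knob on its middle, 28 mm in diameter from 26 to 49 mm above the foot; about 50 mm high in all, about 120 g. Origin at the centre of its underside, z up.
- square_stamp: Square ravioli stamp, standing in the upper dough tray and seen through the lid: aluminium block 50 by 50 mm, 19 mm high, with the same beech knob, about 50 mm high in all. It stays where it is. Origin at the centre of its underside, z up.
- dough_trays: Two oak dough trays stacked in tiers, heavy and fixed: 260 mm (x) by 200 mm (y) outside, walls 12 mm thick, the rim of the upper tray 130 mm and its inner floor 73 mm above the counter. The lid belongs centred on the rim, its long side along the trays' long side (x). Origin at the centre of the underside of the lower tray, on the counter, z up.
- side_board: Beech side board, fixed flat on the counter, 290 mm (x) by 360 mm (y), 18 mm thick, empty at the start; it has room for the lid with its long side along the board's x, and the cup and the ramekin beside it. Origin at the centre of its underside, on the counter, z up.
- steel_tray: Small shallow steel tray, fixed and empty, between the dough trays and the side board: 150 mm (x) by 90 mm (y) outside, rim 14 mm high, walls 3 to 5 mm thick, inner floor 3 mm above the counter. Origin at the centre of its underside, on the counter, z up.

How it is judged:
On the way, in this order (a step that is already met when the one before it is completed fails the run):
1. the measuring cup and the ramekin both stand upright on the side board, let go (x of measuring_cup in the frame of side_board between -0.145 and 0.145 m and y of measuring_cup in the frame of side_board between -0.18 and 0.18 m and z of measuring_cup in the frame of side_board between 0.013 and 0.023 m and angle between each of measuring_cup, ramekin's own z axis and vertical below 0.1 rad and linear speed of each of measuring_cup, ramekin below 0.02 m/s and contact force between each of measuring_cup, ramekin and the fingers below 0.2 N and x of ramekin in the frame of side_board between -0.145 and 0.145 m and y of ramekin in the frame of side_board between -0.18 and 0.18 m and z of ramekin in the frame of side_board between 0.013 and 0.023 m), for 0.2 s.
2. the lid lies flat on the side board, let go (x of lid in the frame of side_board between -0.09 and 0.09 m and y of lid in the frame of side_board between -0.14 and 0.14 m and z of lid in the frame of side_board between 0.013 and 0.023 m and angle between lid's own z axis and vertical below 0.04 rad and linear speed of lid below 0.02 m/s and contact force between lid and the fingers below 0.2 N), for 0.2 s.
3. the round stamp stands upright in the steel tray, let go (x of round_stamp in the frame of steel_tray between -0.055 and 0.055 m and y of round_stamp in the frame of steel_tray between -0.026 and 0.026 m and z of round_stamp in the frame of steel_tray between -0.002 and 0.009 m and angle between round_stamp's own z axis and vertical below 0.1 rad and linear speed of round_stamp below 0.02 m/s and contact force between round_stamp and the fingers below 0.2 N), for 0.2 s.
4. the lid is back on the rim of the dough tray, let go (x of lid in the frame of dough_trays between -0.012 and 0.012 m and y of lid in the frame of dough_trays between -0.012 and 0.012 m and z of lid in the frame of dough_trays between 0.125 and 0.135 m and angle between the x axis of lid and the x axis of dough_trays, either way round below 0.09 rad and angle between lid's own z axis and vertical below 0.04 rad and linear speed of lid below 0.02 m/s and contact force between lid and the fingers below 0.2 N), for 0.2 s.
At the end, for the whole second after the job is handed in: Lid on the tray's rim, within 12 mm of centred each way and 5 degrees of square; cup and ramekin upright on it, each within 15 mm of its starting place; round stamp upright in the steel tray; square stamp within 15 mm of its start; all let go and at rest (all of step 3 and all of step 4 and distance of each of square_stamp, measuring_cup, ramekin from where it was at the start of the episode below 0.015 m and angle between each of square_stamp, measuring_cup, ramekin's own z axis and vertical below 0.1 rad and linear speed of each of measuring_cup, ramekin below 0.02 m/s and contact force between each of measuring_cup, ramekin and the fingers below 0.2 N); the robot touches nothing.
It fails at once if the square stamp is shifted by more than 20 mm (distance of square_stamp from where it was at the start of the episode above 0.02 m).
It fails at once if the cup is dropped (falls freely from more than about 2 cm) (contact force between measuring_cup and the fingers below 0.1 N and linear speed of measuring_cup above 0.65 m/s).
It fails at once if the ramekin is dropped (falls freely from more than about 2 cm) (contact force between ramekin and the fingers below 0.1 N and linear speed of ramekin above 0.65 m/s).
It fails at once if the lid is dropped (falls freely from more than about 2 cm) (contact force between lid and the fingers below 0.1 N and linear speed of lid above 0.65 m/s).
It fails at once if the round stamp is dropped (falls freely from more than about 2 cm) (contact force between round_stamp and the fingers below 0.1 N and linear speed of round_stamp above 0.65 m/s).
It also fails if it takes over 134 s, if anything falls off the work surface, if the arm or the gripper's body presses on something with over 40 N, if the wrist force passes 120 N, or if a joint passes its speed limit or range.

ROBOT

A 6-joint arm with a two-finger parallel gripper is mounted at the origin on the work surface. World frame = base frame: x ahead of the robot, y to its left, z up, the work surface at z = 0. Lengths are in m, angles in rad, forces in N, time in s.
With the tool pointing down it reaches from about 0.275 to 1 m from the base axis. Payload 8.4 kg.
Tool frame: the origin (TCP) lies on the centre line of the jaws, within the pads' length; the fingertips stand 14 mm ahead of it and the grasp point (between the pads) lies 5 mm behind it; z points along the fingers, y is the line along which they close (so a half turn about z gives the same grasp; the last joint's range is limited). The gripper opens to 85 mm and grips with 20 to 120 N. Pads are 22 mm wide; open, the fingers measure 114 mm over their backs; the gripper's body (76 mm by 85 mm) begins 54 mm behind the grasp point. The pads swing forward as they close: fully open they stand 13 mm farther back than shut.
Start: joints at [-1.125, 0.353, 1.633, -0, 1.155, -0.002], TCP at [0.271, -0.563, 0.245] pointing down, gripper open.
Joint ranges: [-2.63, 2.63], [-0.92, 2.1], [0.06, 2.66], [-1.3, 4.44], [0, 2.69], [-3.02, 3.02]. Speed limits (rad/s): [2.22, 2.22, 2.79, 3.14, 3.14, 3.14].

INTERFACE

Orientations are given as a rotation vector (axis times angle).
In Python, from plant import ctrl gives the robot as it stands.
- The arm moves only by the tool apply_moves, never from a script. Its argument "commands" is text: rows parted by semicolons, each of 5 numbers parted by spaces: the opening, from 0 (shut) to 1 (fully open), then the shift along the tool's x, y, z in m, then the turn about the tool's z in rad. A call has 1 to 10 rows; each row shifts and turns the commanded pose from where the row before left it, along the tool's axes as they then stand; what a row does not reach is not made up. A row lasts 1/10 s, in which the tool goes at most 50 mm and 8.59 degrees, less where a joint would pass 70% of its speed; a pose out of reach is approached as far as the arm can. A call with a gripper value outside its range is refused whole. The fingers move at their own pace and stop on an object; "force" is the grip in N (left out, the last holds). Time passes only in rows, so rows that do not move let the fingers close. It gives the time, the measured TCP pose, the force, the opening and the grip force at its end, in the units of the state.
- ctrl.sense(): the state, without advancing time (a new reading comes with each control period).
- ctrl.snapshot(name): name is "scene" or "top" or "wrist"; returns a dict with "pixels" (480x640x3 uint8, red, green, blue), "intrinsics" (3x3 intrinsics, pixels), "rvec" (rotation vector, rad) and "tvec" (3), from world to camera coordinates, as OpenCV has them. Camera axes: x right, y down, z forward; pixel columns grow to the right and rows downward; lengths in m; the calibration is good to about 2 mm. The wrist camera is an equidistant fisheye: a pixel r from the principal point sees the ray r / f radians off the axis. A picture is of the moment at which its call begins. There is no depth.
- ctrl.close_job(): hands the job in; it is judged then, once.
The state is a dict: "t": time; "joint_positions": joint angles; "qd": joint speeds; "joint_torque": joint torques, N m; "eef_pos": TCP position; "tool_rot": TCP orientation; "wrist_force": force on the tool from outside, world axes, zero at the start; "ft_torque": the same for the moment, N m; "gripper_width": finger opening in m; "gripper_force": force on a finger pad.
Only numpy, scipy, OpenCV 4.12 (cv2) and the standard library are available. Lean on these libraries where they do the work, as an engineer would, in place of code of your own. Each camera call takes 0.05 s, during which the arm holds its last target. There are 200 camera calls.

## Working session

There is one attempt and no reset: what is moved stays moved. The work goes in short steps, Python scripts to look and compute and a tool call to move; the robot and the scene stay as the last step left them, time stands still between calls to the robot, and variables do not carry over. Pictures are saved under pics/ and viewed, at most 14 in all, crops included, and the job is handed in when it is done.

Besides the shell and the picture viewer there is one more tool, called after "Call:" in YAML: its name, and indented under it one key for each argument. apply_moves: Moves the arm, as the interface text tells. Its arguments: {"type":"object","properties":{"commands":{"type":"string"},"force":{"type":"number"}},"required":["commands"]}

```bash
mkdir -p pics; ls; cat > h.py <<'E'
import numpy as np, cv2
from plant import ctrl
def snap(n,f=None):
    s=ctrl.snapshot(n)
    if f: cv2.imwrite('pics/'+f,cv2.cvtColor(s['pixels'],cv2.COLOR_RGB2BGR))
    return s
def ray(s,uv,fish=False):
    K=np.array(s['intrinsics']);R=cv2.Rodrigues(np.array(s['rvec'],float))[0];t=np.array(s['tvec'],float)
    x=(uv[0]-K[0,2])/K[0,0];y=(uv[1]-K[1,2])/K[1,1]
    if fish:
        r=np.hypot(x,y);k=np.sin(r)/r if r>1e-9 else 1;d=np.array([x*k,y*k,np.cos(r)])
    else: d=np.array([x,y,1.])
    return -R.T@t, R.T@d
def onz(s,uv,z,fish=False):
    o,d=ray(s,uv,fish);return (o+d*(z-o[2])/d[2])
def proj(s,P,fish=False):
    K=np.array(s['intrinsics']);R=cv2.Rodrigues(np.array(s['rvec'],float))[0];t=np.array(s['tvec'],float)
    p=R@np.array(P,float)+t
    if fish:
        th=np.arctan2(np.hypot(p[0],p[1]),p[2]);n=np.hypot(p[0],p[1])+1e-12
        return np.array([K[0,2]+K[0,0]*th*p[0]/n,K[1,2]+K[1,1]*th*p[1]/n])
    return (K@(p/p[2]))[:2]
E
python3 - <<'E'
from h import *
for n in('top','scene'):
    s=snap(n,n+'0.png');o,d=ray(s,(320,240));print(n,s['intrinsics'],o,d)
    np.save(n+'0.npy',s,allow_pickle=True)
st=ctrl.sense();print(st['tool_rot'],st['eef_pos'],st['gripper_width'])
E
```

```text
pics
top [[588.47134368   0.         317.22366735]
 [  0.         588.47134368 236.7674924 ]
 [  0.           0.           1.        ]] [3.98328991e-01 1.14384433e-03 1.29060550e+00] [ 0.11595476 -0.01059026 -0.99322443]
scene [[541.25679402   0.         317.82220239]
 [  0.         541.25679402 244.3552469 ]
 [  0.           0.           1.        ]] [ 1.27428093 -0.5424755   0.73351446] [-0.66447679  0.49320245 -0.56151837]
[-3.06200182e+00 -6.97236276e-01  3.70530362e-04] [ 0.27044803 -0.56301779  0.2446243 ] 0.08547915483943327
```

View pics/top0.png

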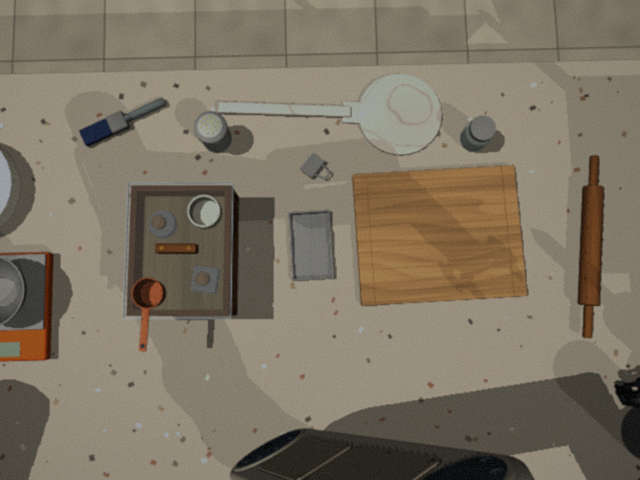

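View pics/scene0.png

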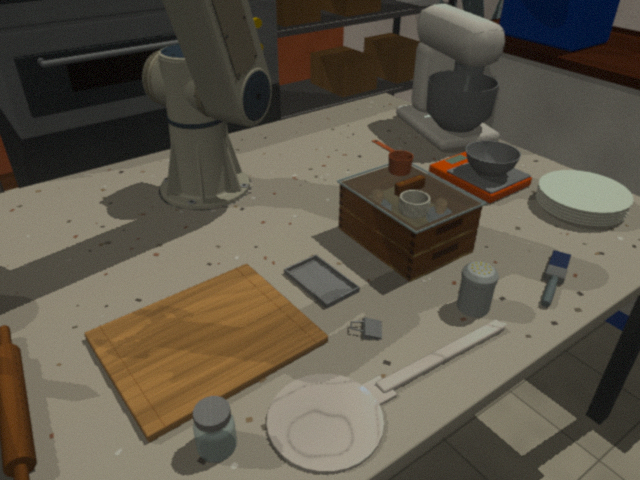

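Top view (up = +x, left = +y): dough trays around (180,250), cup (149,293) with its handle pointing down to (143,350), ramekin (204,211), lid bar (176,248), round stamp (162,222), square stamp (205,279), steel tray (312,245) and board (440,235). I'll measure these now.

```bash
python3 - <<'E'
from h import *
s=np.load('top0.npy',allow_pickle=True).item();im=s['pixels'];hsv=cv2.cvtColor(im,cv2.COLOR_RGB2HSV)
def blobs(name,m,box,z,amin=60):
    x0,y0,x1,y1=box;k=np.zeros(m.shape,np.uint8);k[y0:y1,x0:x1]=m[y0:y1,x0:x1]
    cs=cv2.findContours(k,cv2.RETR_EXTERNAL,cv2.CHAIN_APPROX_NONE)[0]
    for c in cs:
        if cv2.contourArea(c)<amin: continue
        P=np.array([onz(s,p[0].astype(float),z)[:2] for p in c],np.float32)
        (cx,cy),(w,h),a=cv2.minAreaRect(P);print(name,'rect',round(cx,4),round(cy,4),round(w,4),round(h,4),round(a,1),'px',cv2.boundingRect(c), 'circ',[np.round(v,4) for v in cv2.minEnclosingCircle(P)])
H,S,V=cv2.split(hsv)
red=((H<10)|(H>172))&(S>130)
blobs('cup',red.astype(np.uint8),(120,265,175,360),.172)
cuponly=red.copy();cuponly[308:]=0
blobs('cupbody',cuponly.astype(np.uint8),(120,265,175,360),.177)
hh=red.copy();hh[:315]=0
blobs('handle',hh.astype(np.uint8),(120,265,175,360),.172,20)
blobs('ram',((S<60)&(V>110)).astype(np.uint8),(180,185,232,235),.17)
blobs('bar',((H<20)&(S>140)).astype(np.uint8),(145,235,210,262),.163)
blobs('board',((H<25)&(S>75)&(V>90)).astype(np.uint8),(340,150,540,315),.018,3000)
print(hsv[[222,279,245,245],[162,205,312,290]], hsv[240,100:260:1].tolist()[20:34])
c=cv2.resize(im[170:340,105:345],None,fx=3.3,fy=3.3,interpolation=cv2.INTER_CUBIC);cv2.imwrite('pics/c1.png',cv2.cvtColor(c,cv2.COLOR_RGB2BGR));print(c.shape)
R=cv2.Rodrigues(np.array(ctrl.sense()['tool_rot']))[0];print(R.round(3))
E
```

```text
cup rect 0.428 0.3133 0.0808 0.0586 30.0 px (131, 278, 33, 47) circ [array([0.422 , 0.3203]), np.float64(0.0438)]
cupbody rect 0.4376 0.3175 0.0598 0.0547 84.0 px (131, 278, 33, 30) circ [array([0.4356, 0.3166]), np.float64(0.0314)]
ram rect 0.5913 0.2132 0.0617 0.0627 89.7 px (187, 195, 33, 33) circ [array([0.592 , 0.2131]), np.float64(0.0322)]
bar rect 0.5215 0.2666 0.0811 0.0155 88.5 px (155, 244, 43, 9) circ [array([0.5225, 0.2666]), np.float64(0.0409)]
board rect 0.5537 -0.2711 0.2908 0.3611 2.0 px (352, 165, 176, 141) circ [array([ 0.5538, -0.2713]), np.float64(0.2286)]
[[ 14  74  90]
 [ 16  74  93]
 [ 43  15 121]
 [ 28  31 116]] [[17, 40, 134], [24, 45, 135], [23, 49, 134], [25, 46, 139], [27, 34, 134], [33, 17, 133], [60, 4, 123], [23, 20, 116], [23, 33, 124], [13, 66, 96], [15, 85, 78], [8, 86, 80], [13, 90, 82], [17, 89, 80]]
(561, 792, 3)
[[ 0.901  0.433 -0.   ]
 [ 0.433 -0.901  0.001]
 [ 0.    -0.001 -1.   ]]
```

View pics/c1.png

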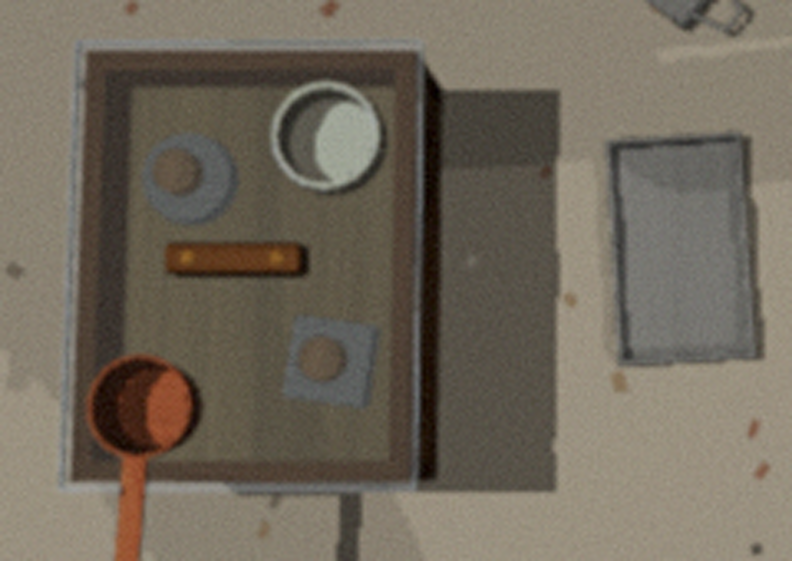

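The crop shows the lid's pale outline with corners at crop pixels (78,42), (422,40), (415,488) and (62,485). The round stamp's disc is at (190,178) with its knob at (177,170). The square stamp's knob is at (322,358), and the steel tray's corners are (610,142), (745,137), (760,355) and (622,362).

```bash
python3 - <<'E'
from h import *
s=np.load('top0.npy',allow_pickle=True).item()
f=lambda u,v,z:onz(s,(u/3.3+105-.35,v/3.3+170-.35),z)[:2]
def q(n,C,z):
    P=np.array([f(*c,z) for c in C],np.float32);r=cv2.minAreaRect(P);print(n,P.round(3).tolist(),'mean',P.mean(0).round(4),r[1:])
q('lid',[(78,42),(422,40),(415,488),(62,485)],.1325)
q('rim',[(88,52),(418,52),(413,482),(75,478)],.130)
q('steel',[(610,142),(745,137),(760,355),(622,362)],.014)
print('round disc',f(190,178,.09),'knob',f(177,170,.121),'sq knob',f(322,358,.121),'sq block',f(331,361,.09))
print('cup handle',f(133,455,.17),f(126,560,.17), onz(s,(143,349),.17))
R=cv2.Rodrigues(np.array([-3.062,-.697,0]))[0];p=np.array([.2705,-.563])
for n,t in (('cup',(.437,.317)),('ram',(.5917,.213))):
    d=np.array(t)-p;print(n,d,'tool',R.T@np.r_[d,0])
E
```

```text
lid [[0.6589999794960022, 0.3700000047683716], [0.6549999713897705, 0.16099999845027924], [0.38600000739097595, 0.16699999570846558], [0.3930000066757202, 0.37599998712539673]] mean [0.5235 0.2684] ((0.20874622464179993, 0.26967352628707886), 88.64826202392578)
rim [[0.6539999842643738, 0.36399999260902405], [0.6489999890327454, 0.164000004529953], [0.3889999985694885, 0.16899999976158142], [0.3970000147819519, 0.36899998784065247]] mean [0.5222 0.2665] ((0.200572207570076, 0.26044583320617676), 88.88672637939453)
steel [[0.609000027179718, 0.05299999937415123], [0.6110000014305115, -0.03700000047683716], [0.4650000035762787, -0.0430000014603138], [0.46299999952316284, 0.04800000041723251]] mean [0.5371 0.0053] ((0.14727161824703217, 0.09072224050760269), 1.9340792894363403)
round disc [0.58077307 0.31229086] knob [0.58118111 0.31218676] sq knob [0.46466213 0.2242937 ] sq block [0.46442837 0.22466301]
cup handle [0.40917278 0.32315238] [0.34995113 0.32654756] [0.33209671 0.32605024 0.17      ]
cup [0.1665 0.88  ] tool [ 0.53098664 -0.72123114  0.00103931]
ram [0.3212 0.776 ] tool [ 0.62543046 -0.56051889  0.00086749]
```

Measurements agree with the given sizes: lid 270×209 mm, rim 260×200 mm, board 291×361 mm. I'll turn the tool to world axes (tool x = +x, tool y = −y) and travel toward the cup.

Call:
apply_moves:
  commands: "1 0 0 0 0.149; 1 0 0 0 0.149; 1 0 0 0 0.149; 1 0.009 -0.045 0 0; 1 0.009 -0.045 0 0; 1 0.009 -0.045 0 0; 1 0.009 -0.045 0 0; 1 0.009 -0.045 0 0; 1 0.009 -0.045 0 0; 1 0.009 -0.045 0 0"
  force: 30

```text
t: 1.1
eef_pos: [0.3331, -0.2465, 0.2451]
tool_rot: [-3.141, -0.0, 0.0]
wrist_force: [1.1, -0.1, -0.5]
gripper_width: 0.0851
gripper_force: 0.0
```

Call:
apply_moves:
  commands: "1 0.009 -0.045 0 0; 1 0.009 -0.045 0 0; 1 0.009 -0.045 0 0; 1 0.009 -0.045 0 0; 1 0.009 -0.045 0 0; 1 0.009 -0.045 0 0; 1 0.009 -0.045 0 0; 1 0.009 -0.045 0 0; 1 0.009 -0.045 0 0; 1 0.009 -0.045 0 0"

```text
t: 2.1
eef_pos: [0.4228, 0.2038, 0.2452]
tool_rot: [3.141, 0.002, -0.0]
wrist_force: [1.2, -0.7, 0.2]
gripper_width: 0.0853
gripper_force: 0.0
```

Call:
apply_moves:
  commands: "1 0.005 -0.038 0 0; 1 0.005 -0.038 0 0; 1 0.004 -0.037 0 0; 1 0 0 0 0; 1 0 0 0 0"

```text
t: 2.6
eef_pos: [0.4364, 0.315, 0.2447]
tool_rot: [3.141, 0.004, -0.002]
wrist_force: [-1.5, -0.1, 0.5]
gripper_width: 0.0854
gripper_force: 0.0
```

```bash
python3 - <<'E'
from h import *
s=snap('wrist','w1.png');print(ctrl.sense()['eef_pos'],s['intrinsics'],ray(s,(320,240),True))
for P in [(.437,.317,.177),(.5917,.213,.17),(.5215,.2666,.163),(.581,.312,.121)]: print(P,proj(s,P,True))
E
```

```text
[0.43636576 0.31420555 0.24474031] [[371.64829954   0.         314.28960296]
 [  0.         371.64829954 239.89372178]
 [  0.           0.           1.        ]] (array([0.51355958, 0.31504466, 0.37254497]), array([-0.30356277, -0.01654462, -0.95266779]))
(0.437, 0.317, 0.177) [310.35813534 264.03303684]
(0.5917, 0.213, 0.17) [489.902979     6.17749494]
(0.5215, 0.2666, 0.163) [400.09214252 113.64666552]
(0.581, 0.312, 0.121) [318.75852016  28.01453189]
```

View pics/w1.png

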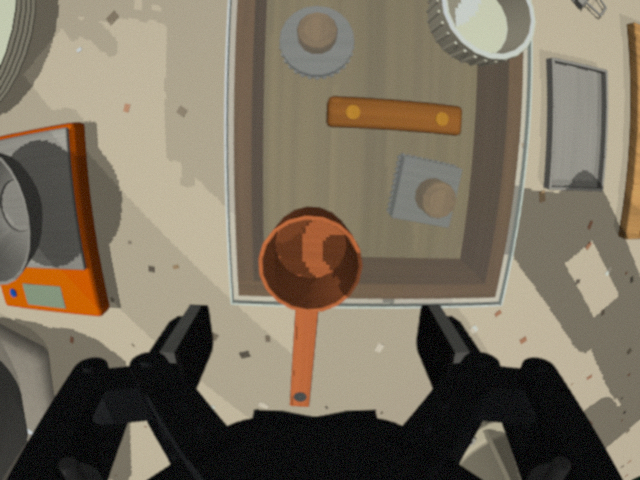

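The cup rim is at (310,262), the bar at (395,116) and the knob at (318,32), all within 2 mm of prediction. Descend and grip.

Call:
apply_moves:
  commands: "1 0 -0.002 0.03 0; 1 0 0 0.03 0; 1 0 0 0.03 0; 1 0 0 0 0; 0.4 0 0 0 0; 0.4 0 0 0 0; 0.4 0 0 0 0; 0.4 0 0 0 0; 0.4 0 0 0 0; 0.4 0 0 0 0"
  force: 30

```text
t: 3.65
eef_pos: [0.4378, 0.3169, 0.1574]
tool_rot: [-3.141, -0.001, -0.004]
wrist_force: [-0.6, -3.5, 7.2]
gripper_width: 0.0589
gripper_force: 31.5
```

Call:
apply_moves:
  commands: "0.4 0 0 -0.005 0; 0.4 0 0 -0.01 0; 0.4 0 0 -0.03 0; 0.4 0 0 -0.04 0; 0.4 0 0 -0.04 0; 0.4 0 0 0 0; 0.4 0 0 0 0"

```text
t: 4.35
eef_pos: [0.4374, 0.3172, 0.282]
tool_rot: [-3.14, -0.001, -0.004]
wrist_force: [-0.1, 1.1, -1.0]
gripper_width: 0.0586
gripper_force: 32.5
```

```bash
python3 - <<'E'
from h import *
s=snap('wrist','w2.png');print({k:np.round(v,4) for k,v in ctrl.sense().items() if k in('eef_pos','gripper_width','gripper_force','wrist_force','ft_torque')})
E
```

```text
{'eef_pos': array([0.4367, 0.3166, 0.2805]), 'wrist_force': array([ 0.2694, -0.858 , -0.5638]), 'ft_torque': array([ 0.0078,  0.0187, -0.001 ]), 'gripper_force': np.float64(32.5298), 'gripper_width': np.float64(0.0585)}
```

View pics/w2.png

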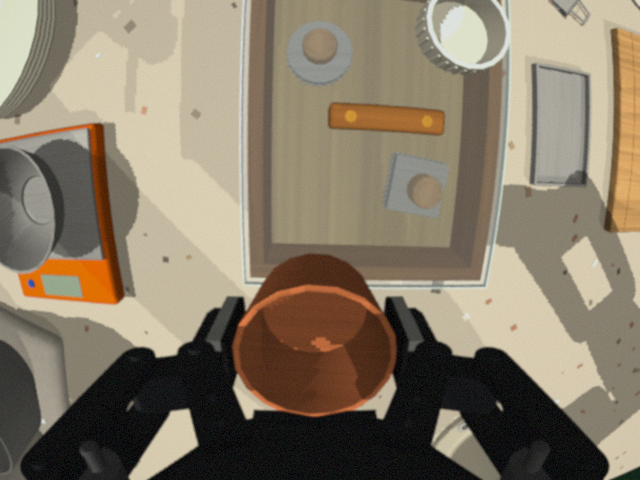

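The cup is held upright between the pads, with its rim centred at (315,350). Carry it to the board.

Call:
apply_moves:
  commands: "0.4 0.004 0.044 0 0; 0.4 0.004 0.044 0 0; 0.4 0.004 0.044 0 0; 0.4 0.004 0.044 0 0; 0.4 0.004 0.044 0 0; 0.4 0.004 0.044 0 0; 0.4 0.004 0.044 0 0; 0.4 0.004 0.044 0 0; 0.4 0.004 0.044 0 0; 0.4 0.004 0.044 0 0"

```text
t: 5.4
eef_pos: [0.4762, -0.1248, 0.2789]
tool_rot: [-3.141, -0.001, 0.004]
wrist_force: [0.3, -0.2, -0.7]
gripper_width: 0.0587
gripper_force: 32.6
```

Call:
apply_moves:
  commands: "0.4 0.004 0.044 0 0; 0.4 0.004 0.044 0 0; 0.4 0.004 0.044 0 0; 0.4 0.004 0.044 0 0; 0.4 0.004 0.044 0.01 0; 0.4 0.003 0.044 0.03 0; 0.4 0 0.003 0.04 0; 0.4 0 0 0.04 0; 0.4 0 0 0.04 0; 0.4 0 0 0.03 0"

```text
t: 6.4
eef_pos: [0.4982, -0.3861, 0.0879]
tool_rot: [-3.138, -0.001, 0.007]
wrist_force: [0.5, 0.7, -1.1]
gripper_width: 0.0588
gripper_force: 32.6
```

Call:
apply_moves:
  commands: "0.4 0 0 0.02 0; 0.4 0 0 0.02 0; 0.4 0 0 0 0; 0.4 0 0 0 0"

```text
t: 6.8
eef_pos: [0.4995, -0.3868, 0.0512]
tool_rot: [-3.14, -0.001, 0.003]
wrist_force: [1.1, -0.5, -0.2]
gripper_width: 0.0588
gripper_force: 32.7
```

Call:
apply_moves:
  commands: "0.4 0 0 0.004 0; 0.4 0 0 0.003 0; 0.4 0 0 0 0; 0.4 0 0 0 0"

```text
t: 7.2
eef_pos: [0.5004, -0.3876, 0.0456]
tool_rot: [3.141, 0.001, 0.001]
wrist_force: [0.6, 0.4, 0.1]
gripper_width: 0.0583
gripper_force: 32.7
```

Call:
apply_moves:
  commands: "0.4 0 0 0.003 0; 0.4 0 0 0 0; 0.4 0 0 0 0"

```text
t: 7.5
eef_pos: [0.5002, -0.3874, 0.0421]
tool_rot: [-3.141, -0.001, 0.0]
wrist_force: [0.3, 1.0, -0.5]
gripper_width: 0.0588
gripper_force: 32.7
```

Call:
apply_moves:
  commands: "0.4 0 0 0.002 0; 0.4 0 0 0 0; 0.4 0 0 0 0"

```text
t: 7.8
eef_pos: [0.5005, -0.3876, 0.0405]
tool_rot: [3.141, 0.001, 0.001]
wrist_force: [-0.5, 0.1, 3.9]
gripper_width: 0.0584
gripper_force: 32.8
```

Contact came at the expected height. Release, rise, and go to the ramekin.

Call:
apply_moves:
  commands: "1 0 0 0 0; 1 0 0 0 0; 1 0 0 0 0; 1 0 0 0 0; 1 0 0 0 0; 1 0 0 -0.02 0; 1 0 0 -0.04 0; 1 0 0 -0.05 0; 1 0 0 -0.05 0; 1 0 0 -0.05 0"

```text
t: 8.8
eef_pos: [0.5, -0.3872, 0.2521]
tool_rot: [-3.142, -0.001, 0.0]
wrist_force: [1.4, -0.3, -0.3]
gripper_width: 0.0851
gripper_force: 0.0
```

Call:
apply_moves:
  commands: "1 0.005 -0.043 -0.02 0; 1 0.007 -0.043 0 0; 1 0.007 -0.043 0 0; 1 0.007 -0.043 0 0; 1 0.007 -0.043 0 0; 1 0.007 -0.043 0 0; 1 0.007 -0.043 0 0; 1 0.007 -0.043 0 0; 1 0.007 -0.043 0 0; 1 0.007 -0.043 0 0"

```text
t: 9.8
eef_pos: [0.5679, 0.0444, 0.2703]
tool_rot: [3.142, 0.001, 0.001]
wrist_force: [1.2, -0.1, 0.2]
gripper_width: 0.0853
gripper_force: 0.0
```

Call:
apply_moves:
  commands: "1 0.006 -0.043 0 0; 1 0.006 -0.043 0 0; 1 0.006 -0.043 0 0; 1 0.006 -0.042 0 0; 1 0 0 0 0; 1 0 0 0 0; 1 0 0 0 0"

```text
t: 10.5
eef_pos: [0.5915, 0.2127, 0.27]
tool_rot: [3.141, 0.001, -0.001]
wrist_force: [0.4, -0.0, 1.1]
gripper_width: 0.0851
gripper_force: 0.0
```

```bash
python3 - <<'E'
from h import *
s=snap('wrist','w3.png');print(ctrl.sense()['eef_pos'])
im=s['pixels'];cv2.imwrite('x.png',im)
for P in [(.5917,.213,.17),(.5215,.2666,.163)]: print(P,proj(s,P,True))
s=snap('top','t2.png');H,S,V=cv2.split(cv2.cvtColor(s['pixels'],cv2.COLOR_RGB2HSV))
cv2.imwrite('pics/m1.png',np.hstack([im[:,:,::-1][100:400,120:520],s['pixels'][:,:,::-1][130:330,300:560]. repeat(1,0) if 0 else cv2.resize(s['pixels'][:,:,::-1][130:330,300:560],(390,300))]))
E
```

```text
[0.59162459 0.21242589 0.27010086]
(0.5917, 0.213, 0.17) [313.54056019 246.51216901]
(0.5215, 0.2666, 0.163) [241.94843655 332.35047186]
```

View pics/m1.png

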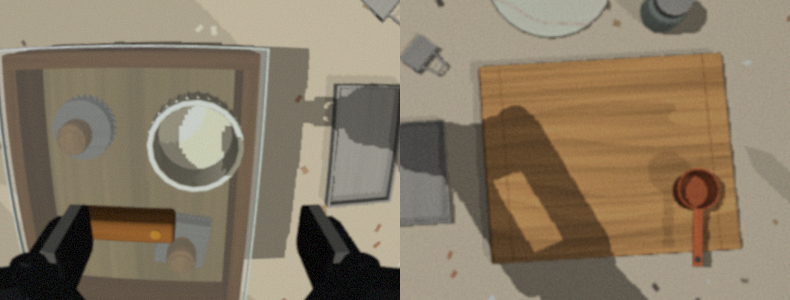

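The ramekin rim is at full-frame (315,246), as predicted, and the cup stands upright on the board. Descend on the ramekin and grip.

Call:
apply_moves:
  commands: "1 0 0 0.04 0; 1 0 0 0.04 0; 1 0 0 0.03 0; 1 0 0 0 0; 1 0 0 0 0; 0.4 0 0 0 0; 0.4 0 0 0 0; 0.4 0 0 0 0; 0.4 0 0 0 0; 0.4 0 0 0 0"
  force: 35

```text
t: 11.6
eef_pos: [0.5932, 0.2137, 0.1628]
tool_rot: [-3.141, -0.001, -0.006]
wrist_force: [-1.0, -1.5, 6.1]
gripper_width: 0.0617
gripper_force: 39.7
```

Call:
apply_moves:
  commands: "0.4 0 0 -0.005 0; 0.4 0 0 -0.01 0; 0.4 0 0 -0.03 0; 0.4 0 0 -0.04 0; 0.4 0 0 -0.03 0; 0.4 0 0 0 0; 0.4 0 0 0 0"

```text
t: 12.3
eef_pos: [0.592, 0.2138, 0.2763]
tool_rot: [-3.141, -0.001, -0.003]
wrist_force: [-0.9, -0.1, -2.5]
gripper_width: 0.0613
gripper_force: 40.9
```

Call:
apply_moves:
  commands: "0.4 0.003 0.043 0 0; 0.4 0.003 0.043 0 0; 0.4 0.003 0.043 0 0; 0.4 0.003 0.043 0 0; 0.4 0.003 0.043 0 0; 0.4 0.003 0.043 0 0; 0.4 0.003 0.043 0 0; 0.4 0.003 0.043 0 0; 0.4 0.003 0.043 0 0; 0.4 0.003 0.043 0 0"

```text
t: 13.3
eef_pos: [0.6211, -0.2178, 0.2733]
tool_rot: [-3.141, -0.001, 0.004]
wrist_force: [0.6, 0.4, -1.9]
gripper_width: 0.0613
gripper_force: 41.0
```

Call:
apply_moves:
  commands: "0.4 0.003 0.043 0 0; 0.4 0.003 0.043 0 0; 0.4 0.003 0.043 0.01 0; 0.4 0.003 0.043 0.03 0; 0.4 0 0 0.04 0; 0.4 0 0 0.04 0; 0.4 0 0 0.04 0; 0.4 0 0 0.04 0; 0.4 0 0 0.02 0; 0.4 0 0 0 0"

```text
t: 14.3
eef_pos: [0.6306, -0.3841, 0.0507]
tool_rot: [-3.137, -0.001, 0.013]
wrist_force: [-0.2, 0.5, -0.5]
gripper_width: 0.0614
gripper_force: 41.1
```

Call:
apply_moves:
  commands: "0.4 0 0 0.002 0; 0.4 0 0 0 0; 0.4 0 0 0 0; 0.4 0 0 0 0"

```text
t: 14.7
eef_pos: [0.6348, -0.3866, 0.0561]
tool_rot: [3.141, 0.001, 0.003]
wrist_force: [0.7, -0.5, -0.8]
gripper_width: 0.0619
gripper_force: 41.1
```

Call:
apply_moves:
  commands: "0.4 0 0 0.003 0; 0.4 0 0 0.003 0; 0.4 0 0 0 0; 0.4 0 0 0 0; 0.4 0 0 0 0"

```text
t: 15.2
eef_pos: [0.6342, -0.3863, 0.0486]
tool_rot: [-3.142, -0.001, 0.0]
wrist_force: [0.3, 0.5, -1.1]
gripper_width: 0.0611
gripper_force: 41.1
```

Call:
apply_moves:
  commands: "0.4 0 0 0.002 0; 0.4 0 0 0 0; 0.4 0 0 0 0; 0.4 0 0 0 0"

```text
t: 15.6
eef_pos: [0.6342, -0.3863, 0.0466]
tool_rot: [-3.142, -0.001, -0.0]
wrist_force: [-0.9, -0.7, -1.3]
gripper_width: 0.0612
gripper_force: 41.1
```

Call:
apply_moves:
  commands: "0.4 0 0 0.002 0; 0.4 0 0 0 0; 0.4 0 0 0 0"

```text
t: 15.9
eef_pos: [0.6343, -0.3864, 0.0459]
tool_rot: [3.141, 0.001, 0.001]
wrist_force: [-3.3, 2.0, 9.0]
gripper_width: 0.0612
gripper_force: 41.9
```

Call:
apply_moves:
  commands: "1 0 0 0 0; 1 0 0 0 0; 1 0 0 0 0; 1 0 0 0 0; 1 0 0 0 0; 1 0 0 -0.02 0; 1 0 0 -0.04 0; 1 0 0 -0.05 0; 1 0 0 -0.05 0; 1 0 0 -0.05 0"

```text
t: 16.9
eef_pos: [0.6339, -0.3861, 0.2565]
tool_rot: [-3.142, -0.001, 0.0]
wrist_force: [0.4, -0.1, -0.5]
gripper_width: 0.0851
gripper_force: 0.0
```

```bash
python3 - <<'E'
from h import *
t=ctrl.sense();print(np.round(t['joint_positions'],2),t['eef_pos'])
E
```

```text
[-0.55  0.53  1.34  0.    1.28  1.02] [ 0.6339077  -0.38612594  0.25653334]
```

Call:
apply_moves:
  commands: "1 0 0 -0.02 -0.148; 1 0 0 0 -0.148; 1 0 0 0 -0.148; 1 0 0 0 -0.148; 1 0 0 0 -0.148; 1 0 0 0 -0.148; 1 0 0 0 -0.148; 1 0 0 0 -0.148; 1 0 0 0 -0.148; 1 0 0 0 -0.148"

```text
t: 17.9
eef_pos: [0.6341, -0.3862, 0.2745]
tool_rot: [-2.312, -2.126, 0.0]
wrist_force: [-0.2, 0.1, -0.3]
gripper_width: 0.0856
gripper_force: 0.0
```

Call:
apply_moves:
  commands: "1 0 0 0 -0.068; 1 0.043 -0.008 0 0; 1 0.043 -0.008 0 0; 1 0.043 -0.008 0 0; 1 0.043 -0.008 0 0; 1 0.043 -0.008 0 0; 1 0.043 -0.008 0 0; 1 0.043 -0.008 0 0; 1 0.043 -0.009 0 0; 1 0.043 -0.009 0 0"

```text
t: 18.9
eef_pos: [0.5681, 0.0039, 0.2748]
tool_rot: [2.246, 2.197, 0.001]
wrist_force: [0.3, 0.5, 0.4]
gripper_width: 0.0857
gripper_force: 0.0
```

Call:
apply_moves:
  commands: "1 0.043 -0.009 0 0; 1 0.043 -0.009 0 0; 1 0.043 -0.009 0 0; 1 0.043 -0.009 0 0; 1 0.043 -0.009 0 0; 1 0.043 -0.009 0 0; 1 0 0 0 0; 1 0 0 0 0; 1 0 0 0 0"

```text
t: 19.8
eef_pos: [0.5204, 0.2606, 0.2745]
tool_rot: [2.246, 2.196, -0.001]
wrist_force: [-0.1, -0.9, -0.1]
gripper_width: 0.0857
gripper_force: 0.0
```

```bash
python3 - <<'E'
from h import *
s=snap('wrist','w4.png');t=ctrl.sense();print(t['eef_pos'],t['tool_rot'],cv2.Rodrigues(np.array(t['tool_rot']))[0].round(3))
H,S,V=cv2.split(cv2.cvtColor(s['pixels'],cv2.COLOR_RGB2HSV))
k=((H<20)&(S>140)&(V>60)).astype(np.uint8)
for c in cv2.findContours(k,cv2.RETR_EXTERNAL,cv2.CHAIN_APPROX_NONE)[0]:
    if cv2.contourArea(c)<500: continue
    P=np.array([onz(s,p[0].astype(float),.163,True)[:2] for p in c],np.float32);print(cv2.boundingRect(c),cv2.minAreaRect(P),P.min(0),P.max(0))
s=snap('top','t3.png');cv2.imwrite('pics/m2.png',np.hstack([cv2.imread('pics/w4.png')[60:420,120:520],cv2.resize(cv2.imread('pics/t3.png')[130:330,300:560],(390,360))]))
E
```

```text
[0.52053393 0.26035765 0.27457511] [ 2.24651901e+00  2.19571772e+00 -4.74727129e-04] [[ 0.023  1.    -0.   ]
 [ 1.    -0.023 -0.   ]
 [-0.    -0.    -1.   ]]
(303, 169, 26, 115) ((0.5208770036697388, 0.2698061466217041), (0.07987969368696213, 0.0166267491877079), 88.54486083984375) [0.5120893  0.22977236] [0.5298798 0.3098493]
```

View pics/m2.png

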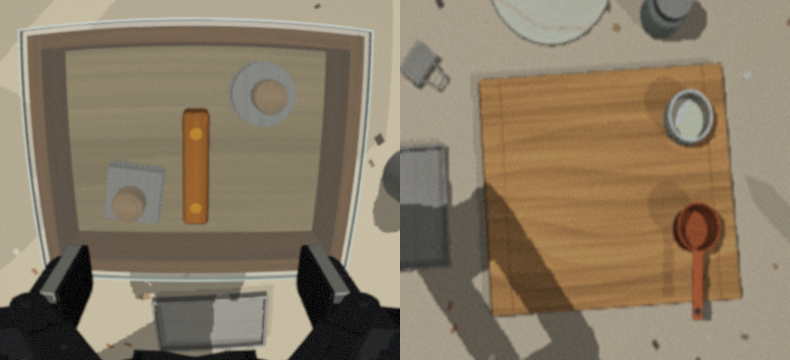

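The bar is centred at crop (196,166), and both the cup and ramekin stand upright on the board. I'll check where the open fingertips sit, to choose a safe depth.

```bash
python3 - <<'E'
from h import *
s=snap('wrist');t=ctrl.sense();R=cv2.Rodrigues(np.array(t['tool_rot']))[0];p=np.array(t['eef_pos'])
for uv,y in (((420,306),.0427),((208,306),-.0427)):
    o,d=ray(s,uv,True);o=R.T@(o-p);d=R.T@d;k=(y-o[1])/d[1];print((o+k*d).round(4))
E
```

```text
[0.0072 0.0427 0.0031]
[ 0.0092 -0.0427 -0.0005]
```

Call:
apply_moves:
  commands: "1 0.008 0.0005 0.04 0; 1 0 0 0.04 0; 1 0 0 0.03 0; 1 0 0 0.012 0; 1 0 0 0 0; 0.1 0 0 0 0; 0.1 0 0 0 0; 0.1 0 0 0 0; 0.1 0 0 0 0; 0.1 0 0 0 0"
  force: 70

```text
t: 20.95
eef_pos: [0.5215, 0.2696, 0.1536]
tool_rot: [2.245, 2.197, 0.002]
wrist_force: [1.6, 1.6, -3.5]
gripper_width: 0.0165
gripper_force: 69.1
```

Call:
apply_moves:
  commands: "0.1 0 0 0 0; 0.1 0 0 0 0; 0.1 0 0 0 0; 0.1 0 0 0 0"

```text
t: 21.35
eef_pos: [0.5216, 0.2697, 0.1536]
tool_rot: [2.245, 2.197, 0.002]
wrist_force: [0.8, -1.5, 6.2]
gripper_width: 0.0164
gripper_force: 70.5
```

Call:
apply_moves:
  commands: "0.1 0 0 -0.003 0; 0.1 0 0 -0.007 0; 0.1 0 0 -0.015 0; 0.1 0 0 -0.025 0; 0.1 0 0 -0.03 0; 0.1 0 0 -0.03 0; 0.1 0 0 0 0; 0.1 0 0 0 0"

```text
t: 22.15
eef_pos: [0.5211, 0.2694, 0.2632]
tool_rot: [2.245, 2.197, 0.002]
wrist_force: [-0.2, -0.6, -5.8]
gripper_width: 0.017
gripper_force: 69.1
```

```bash
python3 - <<'E'
from h import *
snap('scene','s2.png');snap('wrist','w5.png')
cv2.imwrite('pics/m3.png',np.hstack([cv2.imread('pics/s2.png')[0:300,250:650],cv2.resize(cv2.imread('pics/w5.png'),(400,300))]))
print(ctrl.sense()['ft_torque'],ctrl.sense()['wrist_force'])
E
```

```text
[ 0.02369559  0.0417434  -0.02396581] [ 0.44278709  0.22970127 -4.3936737 ]
```

View pics/m3.png

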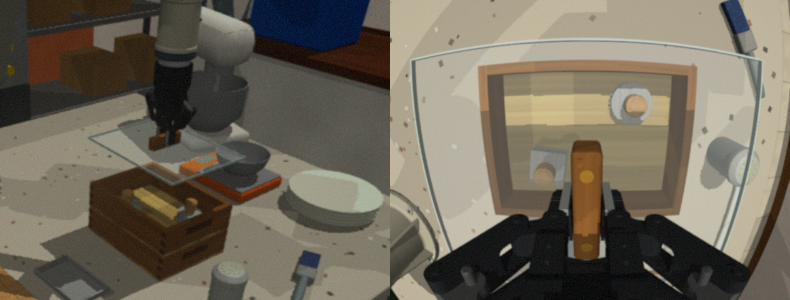

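The lid is held level by its bar and the tray below is open. Carry it to the board.

Call:
apply_moves:
  commands: "0.1 -0.02 0.002 0 0; 0.1 -0.04 0.004 0 0; 0.1 -0.045 0.004 0 0; 0.1 -0.045 0.004 0 0; 0.1 -0.045 0.004 0 0; 0.1 -0.045 0.004 0 0; 0.1 -0.045 0.004 0 0; 0.1 -0.045 0.004 0 0; 0.1 -0.045 0.004 0 0; 0.1 -0.045 0.004 0 0"

```text
t: 23.25
eef_pos: [0.5487, -0.153, 0.2609]
tool_rot: [-2.244, -2.195, 0.002]
wrist_force: [1.5, 0.9, -4.9]
gripper_width: 0.0165
gripper_force: 69.0
```

Call:
apply_moves:
  commands: "0.1 -0.03 0.003 0 0; 0.1 -0.019 0 0.01 0; 0.1 0 0 0.03 0; 0.1 0 0 0.04 0; 0.1 0 0 0.04 0; 0.1 0 0 0.04 0; 0.1 0 0 0.03 0; 0.1 0 0 0.02 0; 0.1 0 0 0 0; 0.1 0 0 0 0"

```text
t: 24.25
eef_pos: [0.551, -0.2002, 0.0518]
tool_rot: [-2.244, -2.195, 0.001]
wrist_force: [0.2, -0.2, -3.0]
gripper_width: 0.0166
gripper_force: 69.1
```

Call:
apply_moves:
  commands: "0.1 0 0 0 0; 0.1 0 0 0 0"

```text
t: 24.45
eef_pos: [0.5526, -0.2007, 0.0539]
tool_rot: [2.244, 2.196, 0.001]
wrist_force: [-0.9, -0.0, -4.2]
gripper_width: 0.0166
gripper_force: 69.1
```

Call:
apply_moves:
  commands: "0.1 0 0 0.004 0; 0.1 0 0 0.004 0; 0.1 0 0 0.002 0; 0.1 0 0 0 0; 0.1 0 0 0 0; 0.1 0 0 0 0"

```text
t: 25.05
eef_pos: [0.5518, -0.2005, 0.0426]
tool_rot: [2.246, 2.197, 0.0]
wrist_force: [-0.1, -0.4, -4.3]
gripper_width: 0.0166
gripper_force: 69.1
```

Call:
apply_moves:
  commands: "0.1 0 0 0.002 0; 0.1 0 0 0 0; 0.1 0 0 0 0; 0.1 0 0 0 0"

```text
t: 25.45
eef_pos: [0.552, -0.2005, 0.0415]
tool_rot: [2.245, 2.196, 0.0]
wrist_force: [-2.7, 1.1, 6.0]
gripper_width: 0.0164
gripper_force: 70.7
```

Call:
apply_moves:
  commands: "1 0 0 0 0; 1 0 0 0 0; 1 0 0 0 0; 1 0 0 0 0; 1 0 0 0 0; 1 0 0 -0.02 0; 1 0 0 -0.04 0; 1 0 0 -0.05 0; 1 0 0 -0.05 0; 1 0 0 -0.04 0"

```text
t: 26.45
eef_pos: [0.552, -0.2006, 0.2436]
tool_rot: [2.244, 2.196, 0.001]
wrist_force: [1.4, 0.2, 0.5]
gripper_width: 0.0853
gripper_force: 0.0
```

Call:
apply_moves:
  commands: "1 0.043 0.001 0 0; 1 0.043 0.001 0 0; 1 0.043 0.001 0 0; 1 0.043 0.001 0 0; 1 0.043 0.001 0 0; 1 0.043 0.002 0 0; 1 0.043 0.002 0 0; 1 0.043 0.002 0 0; 1 0.043 0.002 0 0; 1 0.043 0.002 0 0"

```text
t: 27.45
eef_pos: [0.576, 0.231, 0.2406]
tool_rot: [2.246, 2.197, 0.0]
wrist_force: [1.1, 0.0, -0.1]
gripper_width: 0.0852
gripper_force: 0.0
```

Call:
apply_moves:
  commands: "0.7 0.043 0.001 0 0; 0.7 0.04 0.001 0 0; 0.7 0 0 0 0; 0.7 0 0 0 0; 0.7 0 0 0 0; 0.7 0 0 0 0"

```text
t: 28.05
eef_pos: [0.58, 0.3108, 0.2406]
tool_rot: [2.247, 2.195, -0.001]
wrist_force: [0.4, 1.1, -0.2]
gripper_width: 0.0597
gripper_force: 0.0
```

```bash
python3 - <<'E'
from h import *
s=snap('wrist','w6.png');t=ctrl.sense();print(t['eef_pos'],t['gripper_width'])
for P in [(.581,.312,.122),(.581,.312,.092),(.4646,.2243,.122)]: print(P,proj(s,P,True))
snap('top','t4.png')
cv2.imwrite('pics/m4.png',np.hstack([cv2.imread('pics/w6.png')[60:420,120:520],cv2.resize(cv2.imread('pics/t4.png')[130:330,300:560],(390,360))]))
E
```

```text
[0.58018143 0.31085045 0.2407587 ] 0.060017935666649425
(0.581, 0.312, 0.122) [316.21974678 236.68222359]
(0.581, 0.312, 0.092) [316.02879368 225.24366363]
(0.4646, 0.2243, 0.122) [177.68437671 341.54586255]
```

View pics/m4.png

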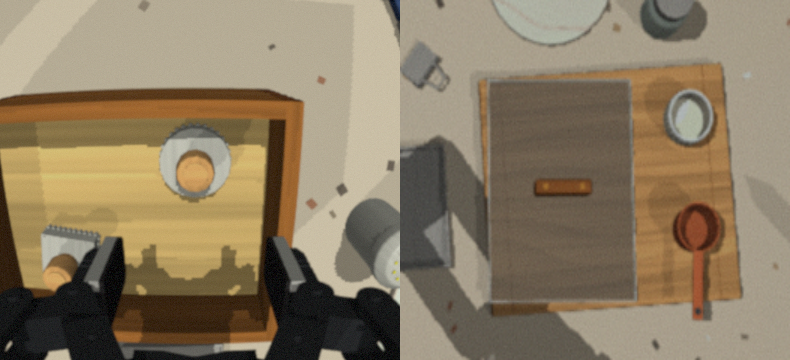

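The knob is at full-frame (315,232), so the stamp is about 2–3 mm further in +y than first measured. The lid lies flat on the board. Descend and grip.

Call:
apply_moves:
  commands: "0.7 0.003 0.0005 0.04 0; 0.7 0 0 0.04 0; 0.7 0 0 0.035 0; 0.7 0 0 0.017 0; 0.7 0 0 0 0; 0.7 0 0 0 0; 0.15 0 0 0 0; 0.15 0 0 0 0; 0.15 0 0 0 0; 0.15 0 0 0 0"
  force: 35

```text
t: 29.15
eef_pos: [0.5815, 0.3156, 0.1106]
tool_rot: [2.245, 2.196, 0.004]
wrist_force: [-1.0, -0.3, 5.7]
gripper_width: 0.0272
gripper_force: 34.1
```

Call:
apply_moves:
  commands: "0.15 0 0 0 0; 0.15 0 0 0 0; 0.15 0 0 -0.005 0; 0.15 0 0 -0.01 0; 0.15 0 0 -0.03 0; 0.15 0 0 -0.04 0; 0.15 0 0 -0.04 0; 0.15 0 0 0 0; 0.15 0 0 0 0"

```text
t: 30.05
eef_pos: [0.581, 0.3153, 0.2353]
tool_rot: [2.245, 2.196, 0.004]
wrist_force: [-0.9, -0.2, -1.4]
gripper_width: 0.0272
gripper_force: 34.8
```

Call:
apply_moves:
  commands: "0.15 -0.045 -0.005 0 0; 0.15 -0.045 -0.005 0 0; 0.15 -0.045 -0.005 0 0; 0.15 -0.045 -0.006 0 0; 0.15 -0.045 -0.006 0 0; 0.15 -0.045 -0.005 0 0; 0.15 -0.041 -0.005 0 0; 0.15 0 0 0.03 0; 0.15 0 0 0.04 0; 0.15 0 0 0.04 0"

```text
t: 31.05
eef_pos: [0.5358, 0.0044, 0.1217]
tool_rot: [-2.247, -2.195, 0.001]
wrist_force: [-0.1, 0.7, -1.8]
gripper_width: 0.0268
gripper_force: 34.9
```

Call:
apply_moves:
  commands: "0.15 0 0 0.04 0; 0.15 0 0 0.02 0; 0.15 0 0 0.01 0; 0.15 0 0 0 0; 0.15 0 0 0 0; 0.15 0 0 0 0"

```text
t: 31.65
eef_pos: [0.5376, 0.005, 0.0548]
tool_rot: [2.245, 2.196, 0.002]
wrist_force: [-0.2, -0.3, -1.1]
gripper_width: 0.0274
gripper_force: 34.8
```

Call:
apply_moves:
  commands: "0.15 0 0 0.005 0; 0.15 0 0 0.004 0; 0.15 0 0 0.003 0; 0.15 0 0 0 0; 0.15 0 0 0 0; 0.15 0 0 0 0"

```text
t: 32.25
eef_pos: [0.5368, 0.005, 0.0416]
tool_rot: [2.246, 2.197, 0.0]
wrist_force: [0.3, -0.0, -1.4]
gripper_width: 0.0268
gripper_force: 34.8
```

Call:
apply_moves:
  commands: "0.15 0 0 0.002 0; 0.15 0 0 0 0; 0.15 0 0 0 0"

```text
t: 32.55
eef_pos: [0.537, 0.0049, 0.0405]
tool_rot: [2.245, 2.197, 0.001]
wrist_force: [-3.4, -0.5, 11.1]
gripper_width: 0.0269
gripper_force: 36.1
```

Call:
apply_moves:
  commands: "0.7 0 0 0 0; 0.7 0 0 0 0; 0.7 0 0 0 0; 0.7 0 0 0 0; 0.7 0 0 -0.02 0; 0.7 0 0 -0.04 0; 0.7 0 0 -0.05 0; 0.7 0 0 -0.05 0; 1 0 0 -0.04 0; 1 -0.025 0.002 0 0"

```text
t: 33.55
eef_pos: [0.5413, -0.0188, 0.2457]
tool_rot: [2.239, 2.194, 0.012]
wrist_force: [0.2, 0.1, -1.0]
gripper_width: 0.0849
gripper_force: 0.0
```

Call:
apply_moves:
  commands: "1 -0.045 0.005 0 0; 1 -0.045 0.005 0 0; 1 -0.045 0.005 0 0; 1 -0.045 0.003 0 0; 1 0 0 0.04 0; 1 0 0 0.05 0; 1 0 0 0 0; 1 0 0 0 0; 1 0 0 0 0"

```text
t: 34.45
eef_pos: [0.5537, -0.2006, 0.1519]
tool_rot: [2.243, 2.196, 0.002]
wrist_force: [0.1, 0.5, 1.0]
gripper_width: 0.0853
gripper_force: 0.0
```

```bash
python3 - <<'E'
from h import *
s=snap('wrist','w7.png');t=ctrl.sense();print(t['eef_pos'],t['gripper_width'])
H,S,V=cv2.split(cv2.cvtColor(s['pixels'],cv2.COLOR_RGB2HSV))
print(proj(s,(.552,-.2005,.051),True))
snap('top','t5.png')
cv2.imwrite('pics/m5.png',np.hstack([cv2.imread('pics/w7.png')[60:420,120:520],cv2.resize(cv2.imread('pics/t5.png')[130:350,110:370],(390,330)).repeat(1,0)[:360] if 0 else cv2.resize(cv2.imread('pics/t5.png')[130:350,110:370],(390,360))]))
E
```

```text
[ 0.55381686 -0.20065202  0.15218121] 0.08536623377942759
[311.9186818  246.30732694]
```

View pics/m5.png

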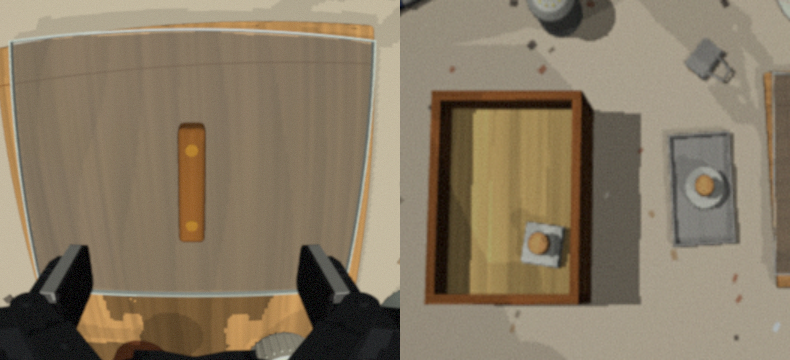

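The stamp stands upright in the steel tray, and the lid bar at (311,243) is where expected. Grip the lid again.

Call:
apply_moves:
  commands: "1 0 -0.0015 0.04 0; 1 0 0 0.04 0; 1 0 0 0.02 0; 1 0 0 0.01 0; 1 0 0 0 0; 0.1 0 0 0 0; 0.1 0 0 0 0; 0.1 0 0 0 0; 0.1 0 0 0 0; 0.1 0 0 0 0"
  force: 70

```text
t: 35.55
eef_pos: [0.5514, -0.2006, 0.0405]
tool_rot: [2.245, 2.196, 0.001]
wrist_force: [1.6, -0.4, 1.3]
gripper_width: 0.0166
gripper_force: 69.5
```

Call:
apply_moves:
  commands: "0.1 0 0 0 0; 0.1 0 0 0 0; 0.1 0 0 0 0"

```text
t: 35.85
eef_pos: [0.5513, -0.2006, 0.0405]
tool_rot: [2.245, 2.196, 0.001]
wrist_force: [-0.9, 1.1, 7.0]
gripper_width: 0.0164
gripper_force: 70.2
```

Call:
apply_moves:
  commands: "0.1 0 0 -0.003 0; 0.1 0 0 -0.007 0; 0.1 0 0 -0.02 0; 0.1 0 0 -0.04 0; 0.1 0 0 -0.05 0; 0.1 0 0 -0.05 0; 0.1 0 0 -0.04 0; 0.1 0 0 -0.01 0; 0.1 0 0 0 0; 0.1 0 0 0 0"

```text
t: 36.85
eef_pos: [0.5495, -0.2, 0.2575]
tool_rot: [-2.244, -2.195, 0.002]
wrist_force: [-0.1, -0.5, -5.1]
gripper_width: 0.0167
gripper_force: 69.3
```

```bash
python3 - <<'E'
from h import *
s=snap('top');H,S,V=cv2.split(cv2.cvtColor(s['pixels'],cv2.COLOR_RGB2HSV))
k=((H<18)&(S>120)&(V>70)).astype(np.uint8);m=np.zeros_like(k);m[170:330,110:245]=k[170:330,110:245]
for c in cv2.findContours(m,cv2.RETR_EXTERNAL,cv2.CHAIN_APPROX_NONE)[0]:
    if cv2.contourArea(c)<1000: continue
    P=np.array([onz(s,p[0].astype(float),.13)[:2] for p in c],np.float32);print(cv2.boundingRect(c),cv2.minAreaRect(P))
t=ctrl.sense();print(t['eef_pos'],t['tool_rot'])
E
```

```text
(127, 186, 104, 130) ((0.5216844081878662, 0.26833492517471313), (0.19995608925819397, 0.2567042112350464), 88.5587387084961)
[ 0.54927804 -0.19987361  0.25693784] [-2.24300184 -2.19414681  0.00291448]
```

Call:
apply_moves:
  commands: "0.1 0.02 -0.002 0 0; 0.1 0.04 -0.004 0 0; 0.1 0.045 -0.004 0 0; 0.1 0.045 -0.004 0 0; 0.1 0.045 -0.004 0 0; 0.1 0.045 -0.004 0 0; 0.1 0.045 -0.004 0 0; 0.1 0.045 -0.004 0 0; 0.1 0.045 -0.004 0 0; 0.1 0.045 -0.004 0 0"

```text
t: 37.9
eef_pos: [0.5204, 0.2217, 0.257]
tool_rot: [-2.245, -2.196, 0.006]
wrist_force: [0.8, -0.7, -3.5]
gripper_width: 0.0169
gripper_force: 69.1
```

Call:
apply_moves:
  commands: "0.1 0.03 -0.002 0 0; 0.1 0.019 0 0 0; 0.1 0 0 0.02 0; 0.1 0 0 0.03 0; 0.1 0 0 0.03 0; 0.1 0 0 0.01 0; 0.1 0 0 0 0; 0.1 0 0 0 0; 0.1 0 0 0 0; 0.1 0 0 0 0"

```text
t: 38.9
eef_pos: [0.5218, 0.2696, 0.1709]
tool_rot: [2.245, 2.196, 0.003]
wrist_force: [-0.1, 0.1, -3.5]
gripper_width: 0.0169
gripper_force: 69.0
```

Call:
apply_moves:
  commands: "0.1 0 -0.0005 0.006 0; 0.1 0 0 0.006 0; 0.1 0 0 0.003 0; 0.1 0 0 0 0; 0.1 0 0 0 0; 0.1 0 0 0 0; 0.1 0 0 0 0"

```text
t: 39.6
eef_pos: [0.5207, 0.2695, 0.1548]
tool_rot: [2.246, 2.197, 0.0]
wrist_force: [-0.0, -1.3, -3.8]
gripper_width: 0.0169
gripper_force: 69.3
```

Call:
apply_moves:
  commands: "0.1 0 0 0.002 0; 0.1 0 0 0 0; 0.1 0 0 0 0; 0.1 0 0 0 0"

```text
t: 40.0
eef_pos: [0.5205, 0.2693, 0.1525]
tool_rot: [-2.246, -2.197, 0.0]
wrist_force: [-0.1, -0.6, -3.5]
gripper_width: 0.0168
gripper_force: 69.3
```

Call:
apply_moves:
  commands: "0.1 0 0 0.002 0; 0.1 0 0 0 0; 0.1 0 0 0 0; 0.1 0 0 0 0"

```text
t: 40.4
eef_pos: [0.5206, 0.2694, 0.1524]
tool_rot: [2.246, 2.197, 0.001]
wrist_force: [-6.4, -3.0, 14.8]
gripper_width: 0.0166
gripper_force: 71.8
```

Call:
apply_moves:
  commands: "1 0 0 0 0; 1 0 0 0 0; 1 0 0 0 0; 1 0 0 0 0; 1 0 0 0 0; 1 0 0 -0.02 0; 1 0 0 -0.04 0; 1 0 0 -0.04 0; 1 0 0 -0.02 0.148; 1 0 0 0 0.148"

```text
t: 41.4
eef_pos: [0.5222, 0.2702, 0.2744]
tool_rot: [2.55, 1.834, 0.009]
wrist_force: [-0.1, 0.8, -0.6]
gripper_width: 0.0854
gripper_force: 0.0
```

Call:
apply_moves:
  commands: "1 0 0 0 0.148; 1 0 0 0 0.148; 1 0 0 0 0.148; 1 0 0 0 0.148; 1 0 0 0 0.148; 1 0 0 0 0.148; 1 0 0 0 0.148; 1 0 0 0 0.148; 1 0 0 0 0.068; 1 0 0 0 0"

```text
t: 42.4
eef_pos: [0.5205, 0.2694, 0.2705]
tool_rot: [3.142, -0.0, -0.0]
wrist_force: [-0.3, -0.2, -0.5]
gripper_width: 0.0852
gripper_force: 0.0
```

Call:
apply_moves:
  commands: "1 -0.001 0.044 0 0; 1 -0.001 0.044 0 0; 1 -0.001 0.044 0 0; 1 -0.001 0.044 0 0; 1 -0.001 0.044 0 0; 1 -0.001 0.044 0 0; 1 -0.001 0.044 0 0; 1 -0.001 0.044 0 0; 1 -0.001 0.044 0 0; 1 -0.001 0.044 0 0"

```text
t: 43.4
eef_pos: [0.5106, -0.1724, 0.2707]
tool_rot: [3.142, 0.005, 0.001]
wrist_force: [1.1, -1.0, 0.3]
gripper_width: 0.0855
gripper_force: 0.0
```

Call:
apply_moves:
  commands: "1 -0.002 0.044 0 0; 1 -0.002 0.044 0 0; 1 -0.002 0.044 0.02 0; 1 -0.002 0.044 0.04 0; 1 -0.002 0.041 0.04 0; 1 0 0 0 0; 1 0 0 0 0; 1 0 0 0 0"

```text
t: 44.2
eef_pos: [0.5022, -0.375, 0.183]
tool_rot: [3.141, 0.003, 0.002]
wrist_force: [1.1, 0.1, 0.7]
gripper_width: 0.0852
gripper_force: 0.0
```

```bash
python3 - <<'E'
from h import *
s=snap('wrist','w8.png');t=ctrl.sense();print(t['eef_pos'],t['tool_rot'])
print(proj(s,(.5005,-.3876,.060),True))
s=snap('top','t6.png')
H,S,V=cv2.split(cv2.cvtColor(s['pixels'],cv2.COLOR_RGB2HSV))
k=((H<20)&(S>140)).astype(np.uint8);m=np.zeros_like(k);m[235:262,145:210]=k[235:262,145:210]
for c in cv2.findContours(m,cv2.RETR_EXTERNAL,cv2.CHAIN_APPROX_NONE)[0]:
    if cv2.contourArea(c)<60: continue
    P=np.array([onz(s,p[0].astype(float),.163)[:2] for p in c],np.float32);print('bar',cv2.minAreaRect(P))
cv2.imwrite('pics/m6.png',np.hstack([cv2.imread('pics/w8.png')[60:420,120:520],cv2.resize(cv2.imread('pics/t6.png')[130:350,110:370],(390,360))]))
E
```

```text
[ 0.5024132  -0.374837    0.18345943] [3.14068312e+00 3.76695228e-03 2.45636351e-03]
[331.85114302 238.83723898]
bar ((0.5205636620521545, 0.2666076421737671), (0.08105025440454483, 0.017408309504389763), 88.53956604003906)
```

View pics/m6.png

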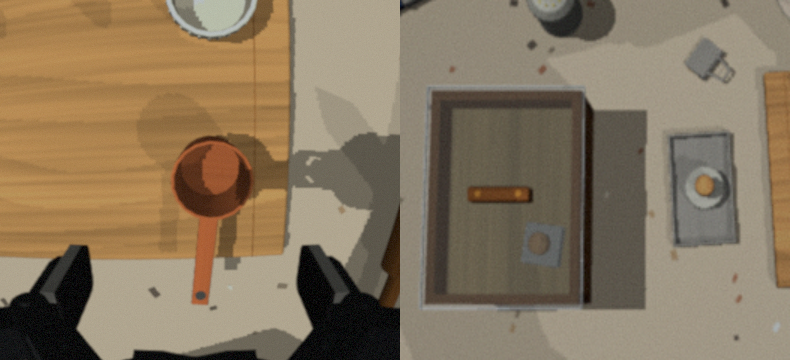

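The lid is back: bar at (0.5206, 0.2666), within 1 mm of its start. The cup rim is at (333,240), as predicted. Grip the cup.

Call:
apply_moves:
  commands: "1 -0.002 0.0125 0 0; 1 0 0 0.04 0; 1 0 0 0.04 0; 1 0 0 0.04 0; 1 0 0 0.02 0; 1 0 0 0 0; 1 0 0 0 0; 1 0 0 0 0; 1 0 0 0 0"

```text
t: 45.2
eef_pos: [0.5007, -0.3887, 0.044]
tool_rot: [3.14, 0.002, 0.004]
wrist_force: [0.4, 0.0, 0.3]
gripper_width: 0.0855
gripper_force: 0.0
```

Call:
apply_moves:
  commands: "0.4 0 0 0 0; 0.4 0 0 0 0; 0.4 0 0 0 0; 0.4 0 0 0 0; 0.4 0 0 0 0; 0.4 0 0 0 0"
  force: 30

```text
t: 45.8
eef_pos: [0.5, -0.3881, 0.0434]
tool_rot: [3.141, 0.002, 0.001]
wrist_force: [-1.5, 2.9, 8.3]
gripper_width: 0.0585
gripper_force: 30.2
```

Call:
apply_moves:
  commands: "0.4 0 0 -0.005 0; 0.4 0 0 -0.015 0; 0.4 0 0 -0.04 0; 0.4 0 0 -0.05 0; 0.4 0 0 -0.05 0; 0.4 0 0 -0.05 0; 0.4 0 0 -0.03 0; 0.4 0 0 0 0"

```text
t: 46.6
eef_pos: [0.5015, -0.3893, 0.289]
tool_rot: [3.136, 0.001, 0.012]
wrist_force: [-0.0, 0.3, 0.5]
gripper_width: 0.0586
gripper_force: 32.6
```

Call:
apply_moves:
  commands: "0.4 -0.004 -0.044 0 0; 0.4 -0.004 -0.044 0 0; 0.4 -0.004 -0.044 0 0; 0.4 -0.004 -0.044 0 0; 0.4 -0.004 -0.044 0 0; 0.4 -0.004 -0.044 0 0; 0.4 -0.004 -0.044 0 0; 0.4 -0.004 -0.044 0 0; 0.4 -0.004 -0.044 0 0; 0.4 -0.004 -0.044 0 0"

```text
t: 47.6
eef_pos: [0.4582, 0.0537, 0.282]
tool_rot: [3.142, 0.001, -0.001]
wrist_force: [0.3, -0.0, -0.8]
gripper_width: 0.0585
gripper_force: 32.7
```

Call:
apply_moves:
  commands: "0.4 -0.004 -0.044 0 0; 0.4 -0.004 -0.044 0 0; 0.4 -0.004 -0.044 0 0; 0.4 -0.004 -0.044 0 0; 0.4 -0.004 -0.044 0 0; 0.4 -0.003 -0.044 0 0; 0.4 0 0 0 0; 0.4 0 0 0 0; 0.4 0 0 0 0"

```text
t: 48.5
eef_pos: [0.4357, 0.3151, 0.2818]
tool_rot: [3.141, 0.001, -0.001]
wrist_force: [-0.3, -0.2, -0.8]
gripper_width: 0.0585
gripper_force: 32.7
```

Descend from 0.282 toward contact at about 0.160.

Call:
apply_moves:
  commands: "0.4 0.001 -0.0015 0.04 0; 0.4 0 0 0.04 0; 0.4 0 0 0.02 0; 0.4 0 0 0.012 0; 0.4 0 0 0 0; 0.4 0 0 0 0; 0.4 0 0 0 0; 0.4 0 0 0 0"

```text
t: 49.3
eef_pos: [0.4377, 0.3179, 0.1713]
tool_rot: [-3.14, -0.001, -0.003]
wrist_force: [-0.5, 0.6, -0.2]
gripper_width: 0.0589
gripper_force: 32.8
```

Call:
apply_moves:
  commands: "0.4 0 0 0.004 0; 0.4 0 0 0.003 0; 0.4 0 0 0 0; 0.4 0 0 0 0; 0.4 0 0 0 0"

```text
t: 49.8
eef_pos: [0.4371, 0.3176, 0.1631]
tool_rot: [3.142, 0.001, -0.0]
wrist_force: [1.2, 0.4, -0.5]
gripper_width: 0.059
gripper_force: 32.8
```

Call:
apply_moves:
  commands: "0.4 0 0 0.002 0; 0.4 0 0 0 0; 0.4 0 0 0 0; 0.4 0 0 0 0"

```text
t: 50.2
eef_pos: [0.4371, 0.3176, 0.1611]
tool_rot: [3.142, 0.001, -0.0]
wrist_force: [0.6, -0.5, -1.0]
gripper_width: 0.0586
gripper_force: 32.8
```

Call:
apply_moves:
  commands: "0.4 0 0 0.0015 0; 0.4 0 0 0 0; 0.4 0 0 0 0; 0.4 0 0 0 0"

```text
t: 50.6
eef_pos: [0.4373, 0.3177, 0.1604]
tool_rot: [-3.141, -0.001, -0.001]
wrist_force: [-2.0, -0.2, 7.8]
gripper_width: 0.0584
gripper_force: 33.2
```

Call:
apply_moves:
  commands: "1 0 0 0 0; 1 0 0 0 0; 1 0 0 0 0; 1 0 0 0 0; 1 0 0 0 0; 1 0 0 -0.02 0; 1 0 0 -0.04 0; 1 0 0 -0.05 0; 1 0.012 0.04 0 0; 1 0.012 0.04 0 0"

```text
t: 51.6
eef_pos: [0.462, 0.2378, 0.2714]
tool_rot: [-3.14, -0.005, -0.005]
wrist_force: [-0.4, 0.6, -0.8]
gripper_width: 0.0852
gripper_force: 0.0
```

Call:
apply_moves:
  commands: "1 0.012 0.044 0 0; 1 0.012 0.044 0 0; 1 0.012 0.044 0 0; 1 0.012 0.044 0 0; 1 0.012 0.044 0 0; 1 0.012 0.044 0 0; 1 0.012 0.044 0 0; 1 0.012 0.044 0 0; 1 0.012 0.044 0 0; 1 0.012 0.044 0 0"

```text
t: 52.6
eef_pos: [0.5817, -0.2043, 0.2695]
tool_rot: [-3.142, -0.001, -0.0]
wrist_force: [0.1, 0.4, 0.0]
gripper_width: 0.0855
gripper_force: 0.0
```

Call:
apply_moves:
  commands: "1 0.013 0.044 0 0; 1 0.013 0.044 0 0; 1 0.013 0.044 0 0; 1 0.013 0.044 0 0; 1 0.001 0.008 0.03 0; 1 0 0 0.04 0; 1 0 0 0.02 0; 1 0 0 0 0; 1 0 0 0 0; 1 0 0 0 0"

```text
t: 53.6
eef_pos: [0.6357, -0.3867, 0.1817]
tool_rot: [3.14, 0.002, 0.004]
wrist_force: [0.6, -0.8, 0.1]
gripper_width: 0.0859
gripper_force: 0.0
```

```bash
python3 - <<'E'
from h import *
s=snap('wrist','w9.png');t=ctrl.sense();print(t['eef_pos'],t['tool_rot'])
print(proj(s,(.6342,-.3863,.053),True))
s=snap('top','t7.png')
H,S,V=cv2.split(cv2.cvtColor(s['pixels'],cv2.COLOR_RGB2HSV))
k=(((H<10)|(H>172))&(S>130)).astype(np.uint8);m=np.zeros_like(k);m[265:308,120:175]=k[265:308,120:175]
for c in cv2.findContours(m,cv2.RETR_EXTERNAL,cv2.CHAIN_APPROX_NONE)[0]:
    if cv2.contourArea(c)<60: continue
    P=np.array([onz(s,p[0].astype(float),.177)[:2] for p in c],np.float32);print('cup',cv2.minAreaRect(P))
cv2.imwrite('pics/m7.png',np.hstack([cv2.imread('pics/w9.png')[60:420,120:520],cv2.resize(cv2.imread('pics/t7.png')[150:370,110:370],(390,360))]))
E
```

```text
[ 0.63566578 -0.38668382  0.18180091] [3.13995243e+00 1.67378008e-03 4.20395778e-03]
[313.27105128 236.44202006]
cup ((0.43649381399154663, 0.31653422117233276), (0.060728952288627625, 0.057363513857126236), 76.53443908691406)
```

View pics/m7.png

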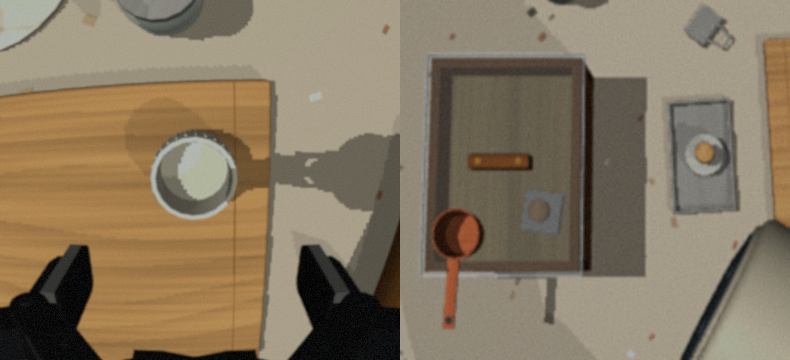

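The cup is back within about 1.5 mm of its start. The ramekin is at (314,238), as predicted. Grip it.

Call:
apply_moves:
  commands: "1 -0.001 0 0.04 0; 1 0 0 0.04 0; 1 0 0 0.04 0; 1 0 0 0.014 0; 1 0 0 0 0; 1 0 0 0 0; 1 0 0 0 0"

```text
t: 54.4
eef_pos: [0.6352, -0.3873, 0.0485]
tool_rot: [3.139, 0.001, 0.005]
wrist_force: [0.7, 0.2, 0.3]
gripper_width: 0.0854
gripper_force: 0.0
```

Call:
apply_moves:
  commands: "0.4 0 0 0 0; 0.4 0 0 0 0; 0.4 0 0 0 0; 0.4 0 0 0 0; 0.4 0 0 0 0; 0.4 0 0 0 0"
  force: 35

```text
t: 55.0
eef_pos: [0.6345, -0.3868, 0.0476]
tool_rot: [3.14, 0.001, 0.003]
wrist_force: [-1.2, 1.9, 7.5]
gripper_width: 0.0614
gripper_force: 37.1
```

Call:
apply_moves:
  commands: "0.4 0 0 -0.005 0; 0.4 0 0 -0.015 0; 0.4 0 0 -0.04 0; 0.4 0 0 -0.05 0; 0.4 0 0 -0.05 0; 0.4 0 0 -0.05 0; 0.4 0 0 -0.02 0; 0.4 0 0 0 0; 0.4 0 0 0 0"

```text
t: 55.9
eef_pos: [0.6333, -0.3861, 0.2759]
tool_rot: [3.141, 0.001, 0.0]
wrist_force: [0.1, 0.7, -2.4]
gripper_width: 0.0614
gripper_force: 38.9
```

Call:
apply_moves:
  commands: "0.4 -0.003 -0.043 0 0; 0.4 -0.003 -0.043 0 0; 0.4 -0.003 -0.043 0 0; 0.4 -0.003 -0.043 0 0; 0.4 -0.003 -0.043 0 0; 0.4 -0.003 -0.043 0 0; 0.4 -0.003 -0.043 0 0; 0.4 -0.003 -0.043 0 0; 0.4 -0.003 -0.043 0 0; 0.4 -0.003 -0.043 0 0"

```text
t: 56.9
eef_pos: [0.6016, 0.0453, 0.2733]
tool_rot: [3.141, 0.001, -0.006]
wrist_force: [0.7, -0.0, -1.0]
gripper_width: 0.0611
gripper_force: 38.9
```

Call:
apply_moves:
  commands: "0.4 -0.003 -0.043 0 0; 0.4 -0.003 -0.043 0 0; 0.4 -0.003 -0.043 0 0; 0.4 -0.003 -0.041 0 0; 0.4 0 0 0.04 0; 0.4 0 0 0.04 0; 0.4 0 0 0.02 0; 0.4 0 0 0 0; 0.4 0 0 0 0; 0.4 0 0 0 0"

```text
t: 57.9
eef_pos: [0.5918, 0.2138, 0.1766]
tool_rot: [-3.141, -0.001, -0.002]
wrist_force: [0.3, 0.3, -2.0]
gripper_width: 0.0613
gripper_force: 39.0
```

Call:
apply_moves:
  commands: "0.4 0 0 0.005 0; 0.4 0 0 0.004 0; 0.4 0 0 0 0; 0.4 0 0 0 0; 0.4 0 0 0 0; 0.4 0 0 0 0"

```text
t: 58.5
eef_pos: [0.5912, 0.2137, 0.1668]
tool_rot: [-3.142, -0.001, -0.0]
wrist_force: [-0.3, -1.3, -1.3]
gripper_width: 0.0614
gripper_force: 39.0
```

Call:
apply_moves:
  commands: "0.4 0 0 0.0015 0; 0.4 0 0 0 0; 0.4 0 0 0 0; 0.4 0 0 0 0"

```text
t: 58.9
eef_pos: [0.5912, 0.2137, 0.1651]
tool_rot: [3.142, 0.001, 0.0]
wrist_force: [0.5, -0.6, -2.0]
gripper_width: 0.0612
gripper_force: 39.0
```

Call:
apply_moves:
  commands: "0.4 0 0 0.0015 0; 0.4 0 0 0 0; 0.4 0 0 0 0; 0.4 0 0 0 0"

```text
t: 59.3
eef_pos: [0.5913, 0.2138, 0.1646]
tool_rot: [-3.141, -0.001, -0.001]
wrist_force: [-3.1, 0.2, 7.9]
gripper_width: 0.0613
gripper_force: 39.8
```

Contact. Release, rise, and move aside for a final look.

Call:
apply_moves:
  commands: "1 0 0 0 0; 1 0 0 0 0; 1 0 0 0 0; 1 0 0 0 0; 1 0 0 0 0; 1 0 0 -0.02 0; 1 0 0 -0.04 0; 1 0 0 -0.05 0; 1 0 0.02 -0.02 0; 1 0 0.04 0 0"

```text
t: 60.3
eef_pos: [0.5931, 0.1555, 0.2979]
tool_rot: [-3.139, -0.006, -0.011]
wrist_force: [1.3, -1.3, -0.0]
gripper_width: 0.0856
gripper_force: 0.0
```

Call:
apply_moves:
  commands: "1 0 0.044 0 0; 1 0 0.044 0 0; 1 0 0.044 0 0; 1 0 0.044 0 0; 1 0 0.044 0 0; 1 0 0.044 0 0; 1 0 0.044 0 0; 1 0 0.03 0 0; 1 0 0 0 0; 1 0 0 0 0"

```text
t: 61.3
eef_pos: [0.5912, -0.1846, 0.2933]
tool_rot: [-3.141, 0.001, 0.001]
wrist_force: [0.4, -0.3, -0.4]
gripper_width: 0.0854
gripper_force: 0.0
```

```bash
python3 - <<'E'
from h import *
s=snap('top','t8.png');H,S,V=cv2.split(cv2.cvtColor(s['pixels'],cv2.COLOR_RGB2HSV))
def b(n,k,x0,y0,x1,y1,z):
    m=np.zeros(k.shape,np.uint8);m[y0:y1,x0:x1]=k[y0:y1,x0:x1]
    for c in cv2.findContours(m,cv2.RETR_EXTERNAL,cv2.CHAIN_APPROX_NONE)[0]:
        if cv2.contourArea(c)>60: print(n,cv2.minAreaRect(np.array([onz(s,p[0].astype(float),z)[:2] for p in c],np.float32)))
b('cup 0.4376 .3175',((H<10)|(H>172))&(S>130),120,265,175,308,.177)
b('ram .5913 .2132',(S<60)&(V>110),180,185,232,235,.17)
b('bar .5215 .2666',(H<20)&(S>140),145,235,210,262,.163)
snap('scene','s3.png')
cv2.imwrite('pics/m8.png',np.hstack([cv2.resize(cv2.imread('pics/s3.png')[120:360,240:520],(420,360)),cv2.resize(cv2.imread('pics/t8.png')[150:370,110:370],(380,360))]))
E
```

```text
cup 0.4376 .3175 ((0.4380947947502136, 0.3156003952026367), (0.06039348244667053, 0.056274235248565674), 88.52413940429688)
ram .5913 .2132 ((0.5893949866294861, 0.21515223383903503), (0.06169245392084122, 0.06270764023065567), 89.69808197021484)
bar .5215 .2666 ((0.5205613374710083, 0.2665518820285797), (0.08103301376104355, 0.017408469691872597), 88.54170227050781)
```

View pics/m8.png

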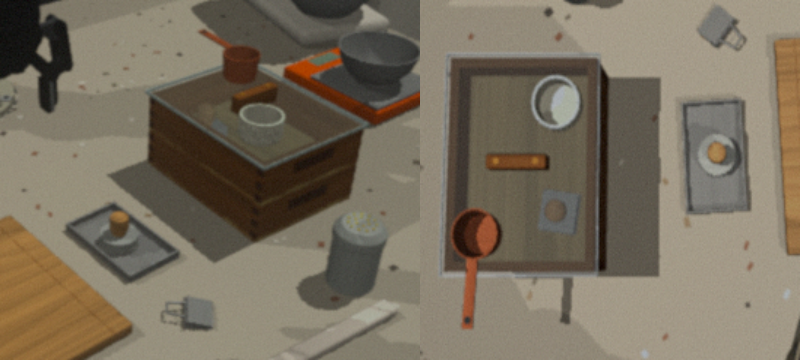

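The lid sits square on the rim. The cup and ramekin stand upright within 3 mm of their starting places, and the stamp is upright in the steel tray.

```bash
python3 -c "
from plant import ctrl
print(ctrl.close_job())"
```

```text
the job is handed in; nothing more can be done
None
```

The job is handed in: by my last camera check, the round stamp stands upright in the steel tray, the lid is back square on the rim, the cup and ramekin are within 3 mm of where they started, and the square stamp was not touched.

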